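# Find the full canister by heft

### The job

Lift the loose clear cover off the canister tray and set it down gently, right way up, on the free bench clear of the tray. Then heft the three closed canisters against one another to find the heaviest, putting each lighter one back upright on its own pad, and finish while holding the heaviest up for the inspector: upright in the gripper, its base at least 15 cm above the bench, with the job ending in that hold and nothing let go. Leave the vials and small tools around the tray undisturbed.

Things in the scene. Friction and masses are not known exactly. Their poses are not given: they have to be found in the camera images.
- tray: steel tray fixed on the bench, 138 x 308 mm, long along its y, rim 17 mm high. Three black rubber pads, 68 mm across, on its middle line at y = -86, 0, +86 mm; their tops, where the canisters stand, are 15 mm above the bench. Origin: centre of its underside; z up. The bench on its -x side (towards the robot) is free for 150 mm from the rim over the tray's middle 280 mm
- cover_handle (a point): loose clear acrylic cover over the canisters, a box open below: 92 (x) x 262 (y) x 106 mm high, 0.36 kg, its lower edge on the tray floor 12 mm above the bench; 15 mm of room round the canisters. On top a round steel bar handle 12 mm thick, 116 mm long along y, axis 34 mm above the cover's top. Point: middle of the bar, 140 mm above the lower edge; cover's axes, z up
- tin_a_mid (a point): one of three look-alike closed aluminium canisters with screw caps, one on each pad; 54 mm across, 88 mm high (straight side to 60 mm; cap 47 mm across). 0.1 to 0.7 kg; one is at least 0.2 kg heavier than either other, on a pad that differs from start to start. Point: on its axis, 44 mm above its underside; z up, yaw means nothing
- tin_b_mid (a point): one of three look-alike closed aluminium canisters with screw caps, one on each pad; 54 mm across, 88 mm high (straight side to 60 mm; cap 47 mm across). 0.1 to 0.7 kg; one is at least 0.2 kg heavier than either other, on a pad that differs from start to start. Point: on its axis, 44 mm above its underside; z up, yaw means nothing
- tin_c_mid (a point): one of three look-alike closed aluminium canisters with screw caps, one on each pad; 54 mm across, 88 mm high (straight side to 60 mm; cap 47 mm across). 0.1 to 0.7 kg; one is at least 0.2 kg heavier than either other, on a pad that differs from start to start. Point: on its axis, 44 mm above its underside; z up, yaw means nothing
- vial_a_mid (a point): stoppered glass vial standing behind the tray (its +x side), 26 mm across, 75 mm high, bystander; point half-way up
- vial_b_mid (a point): stoppered glass vial standing behind the tray (its +x side), 26 mm across, 75 mm high, bystander; point half-way up
- loupe_mid (a point): black loupe standing on the bench by the tray's +y end, 42 mm across and high, bystander; point half-way up
- tweezers_mid (a point): steel tweezers lying by the tray's -y end, 120 mm long, 8 mm high, bystander; point at their middle
- stopper_mid (a point): loose grey stopper, 23 mm across, 16 mm high, in front of the tray near its +y end, bystander; point half-way up
- ring_gauge_mid (a point): dark steel ring gauge lying in front of the tray near its -y end, 44 mm across, 16 mm high, bystander; point half-way up

How it is judged:
By the outcome, as a careful person would: the job done as asked, in the order asked, and still so for the second after the job is handed in, while the arm keeps its last pose, push and grip.
It also fails if it takes over 72 s, if anything falls off the work surface, if the arm or the gripper's body presses on something with over 40 N, if the wrist force passes 120 N, or if a joint passes its speed limit or range.

### The arm

A 6-joint arm with a two-finger parallel gripper is mounted at the origin on the work surface. World frame = base frame: x ahead of the robot, y to its left, z up, the work surface at z = 0. Lengths are in m, angles in rad, forces in N, time in s.
With the tool pointing down it reaches from about 0.4 to 0.825 m from the base axis. Payload 7 kg.
Tool frame: the origin (TCP) lies on the centre line of the jaws, within the pads' length; the fingertips stand 25 mm ahead of it and the grasp point (between the pads) lies 6 mm ahead of it; z points along the fingers, y is the direction in which the jaws open and shut (so a half turn about z gives the same grasp; the last joint's range is limited). The gripper opens to 88 mm and grips with 3 to 60 N. Pads are 19 mm wide; open, the fingers measure 130 mm over their backs; the gripper's body (78 mm by 193 mm) begins 47 mm behind the grasp point.
Start: joints at [-0.912, 0.359, 0.012, 0, -1.224, -0.288], TCP at [0.245, -0.629, 0.252] pointing down, gripper open.
Joint ranges: [-3.07, 3.07], [-1.43, 2.12], [-1.02, 1.25], [-3.03, 1.67], [-3.05, -0], [-3.03, 3.03]. Speed limits (rad/s): [2.39, 2.39, 3.01, 3.14, 3.14, 3.14].

### API

Orientations are given as [roll, pitch, yaw] about the fixed x, y, z axes, in that order (R = Rz(yaw) Ry(pitch) Rx(roll)).
In Python, from station import * gives the robot as it stands. The module is installed in compiled form; this text tells all that it offers.
- The arm moves only by the tool step_arm, never from a script. Its argument "commands" is text: rows parted by semicolons, each of 6 numbers parted by spaces: the shift along the tool's x, y, z in mm, then the turn, a rotation vector about the tool's x, y, z in rad. A call has 1 to 8 rows; each row shifts and turns the commanded pose from where the row before left it, along the tool's axes as they then stand; what a row does not reach is not made up. A row lasts 1/8 s, in which the tool goes at most 62.5 mm and 10.7 degrees, less where a joint would pass 70% of its speed; a pose out of reach is approached as far as the arm can. A call is refused whole if a number of a shift passes 62.5 or a number of a turn 0.188, either way. A call with a gripper value outside its range is refused whole. "jaw" is the finger opening in mm, from 0 to 87.6, set as the call begins (left out, the last holds). The fingers move at their own pace and stop on an object; "grip_force" is the grip in N (left out, the last holds). Time passes only in rows, so rows that do not move let the fingers close. It gives the time, the measured TCP pose, the force and the opening at its end, in the units of the state.
- get_state(): the state, without advancing time (a new reading comes with each control period).
- grab_frame(name): name is "scene" or "top" or "wrist"; returns a dict with "frame" (480x640x3 uint8, red, green, blue), "fovy" (degrees; the focal length in pixels is half the picture's height over the tangent of half this angle, whatever the lens; pixels are square), "cx", "cy" (the principal point, pixels), "rvec" (rotation vector, rad) and "tvec" (3), from world to camera coordinates, as OpenCV has them; the wrist camera has in their place "tool_from_camera" (4x4, takes a point from camera to tool coordinates, whose origin is the TCP and whose axes are the flange's). Camera axes: x right, y down, z forward; pixel columns grow to the right and rows downward; lengths in m; the calibration is good to about 2 mm. The wrist camera is an equidistant fisheye: a pixel r from the principal point sees the ray r / f radians off the axis. A picture is of the moment at which its call begins: read the wrist's pose just before it. There is no depth.
- job_done(): hands the job in, once; it reports no verdict.
Trained networks look in a picture, given as the dict that the camera call returned (one of the last four; its "shot" number tells which), for a name from the list of things; names that differ only in an ending like _2 or _b are one class to them, and where a whole thing is asked for, a point or a joint stands for the part that bears it (a point fixed in the world has none). Each returns a list of dicts, best first, with "conf" (0 to 1); they miss things now and then, are a little off and sometimes report something else, mostly with a low value. They report only what shows in the picture. A call takes as long as a camera call.
- recognise(picture, name): "pixel" ([column, row] in pixels, amid what is visible of it).
The state is a dict: "t": time; "q": joint angles; "qd": joint speeds; "joint_efforts": joint torques, N m; "eef_pos": TCP position; "ee_rot": TCP orientation; "force": force on the tool from outside, world axes, zero at the start; "moment": the same for the moment, N m; "width": finger opening in m.
Only numpy, scipy, OpenCV 4.12 (cv2) and the standard library are available. Lean on these libraries where they do the work, as an engineer would, in place of code of your own. Each camera call takes 0.05 s, during which the arm holds its last target.

## Working session

There is one attempt and no reset: what is moved stays moved. The work goes in short steps, Python scripts to look and compute and a tool call to move; the robot and the scene stay as the last step left them, time stands still between calls to the robot, and variables do not carry over. Pictures are saved under pics/ and viewed, and the job is handed in when it is done.

Besides the shell and the picture viewer there is one more tool, called after "Emit:" as a command line: name --argument value ..., lists and objects as JSON in quotes. step_arm: Moves the arm, as the interface text tells. Its arguments: {"type":"object","properties":{"commands":{"type":"string"},"jaw":{"type":"number"},"grip_force":{"type":"number"}},"required":["commands"]}

```bash
mkdir -p pics; python3 - <<'E'
from station import *
import cv2
s=get_state();print({k:s[k] for k in ('t','q','eef_pos','ee_rot','force','width')})
for n in('scene','top','wrist'):
    p=grab_frame(n);cv2.imwrite(f'pics/{n}0.png',p['frame'][:,:,::-1])
    print(n,{k:v for k,v in p.items() if k!='frame'})
    for m in('cover_handle','tin_a_mid','tray','vial_a_mid','loupe_mid','stopper_mid','ring_gauge_mid','tweezers_mid'):
        print(m,[(r['pixel'],round(r['conf'],2)) for r in recognise(p,m)][:4])
E
```

```text
{'t': 0.0, 'q': array([-9.11933000e-01,  3.59371912e-01,  1.10718159e-02, -3.35134070e-04,
       -1.22408848e+00, -2.88137225e-01]), 'eef_pos': array([ 0.2443882 , -0.6287358 ,  0.25064068]), 'ee_rot': array([ 3.13997652e+00, -1.50443849e-04, -2.77098056e+00]), 'force': array([-0.07440158,  0.27138997, -0.42489704]), 'width': 0.08799196101506204}
scene {'fovy': 56.27074908423499, 'cx': 321.253882203611, 'cy': 235.6864343672686, 'rvec': array([ 1.62580501,  1.72896606, -0.87599079]), 'tvec': array([-1.05397142e-03, -3.04557622e-01,  1.31864173e+00]), 'shot': 1}
cover_handle [([306.1, 241.1], 0.61)]
tin_a_mid []
tray [([306.1, 286.0], 0.88)]
vial_a_mid [([361.8, 304.1], 0.97)]
loupe_mid [([425.1, 258.9], 0.75)]
stopper_mid [([405.0, 234.3], 0.66), ([306.2, 241.5], 0.22)]
ring_gauge_mid [([198.5, 242.2], 0.73)]
tweezers_mid [([190.1, 293.8], 0.53)]
top {'fovy': 50.71679141152296, 'cx': 316.1378009724996, 'cy': 247.5342868910049, 'rvec': array([ 2.11627494, -2.17833042,  0.15817433]), 'tvec': array([0.05830666, 0.6438993 , 0.82015496]), 'shot': 2}
cover_handle [([330.3, 259.2], 0.85)]
tin_a_mid []
tray [([323.8, 294.1], 0.86)]
vial_a_mid [([206.1, 279.1], 0.7), ([275.8, 201.3], 0.64)]
loupe_mid [([208.1, 278.5], 0.97)]
stopper_mid [([228.8, 333.2], 0.71)]
ring_gauge_mid [([464.0, 298.9], 0.65), ([276.4, 203.1], 0.65)]
tweezers_mid [([441.9, 248.4], 0.86)]
wrist {'fovy': 65.70646984690485, 'cx': 321.1174883736763, 'cy': 245.8903895787948, 'tool_from_camera': array([[ 5.99776131e-04, -9.66703371e-01, -2.55898873e-01,
         6.90091369e-02],
       [ 9.99999708e-01,  4.58678003e-04,  6.11063202e-04,
        -2.38566468e-04],
       [-4.73341672e-04, -2.55899165e-01,  9.66703364e-01,
        -1.33466844e-01],
       [ 0.00000000e+00,  0.00000000e+00,  0.00000000e+00,
         1.00000000e+00]]), 'shot': 3}
cover_handle []
tin_a_mid []
tray []
vial_a_mid []
loupe_mid []
stopper_mid []
ring_gauge_mid []
tweezers_mid []
```

View pics/top0.png

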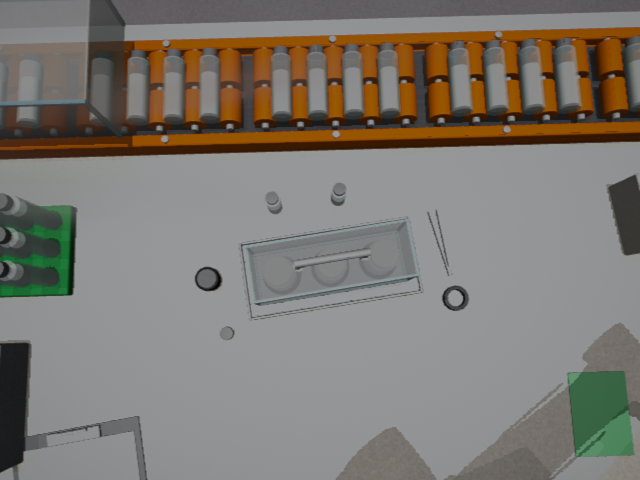

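View pics/scene0.png

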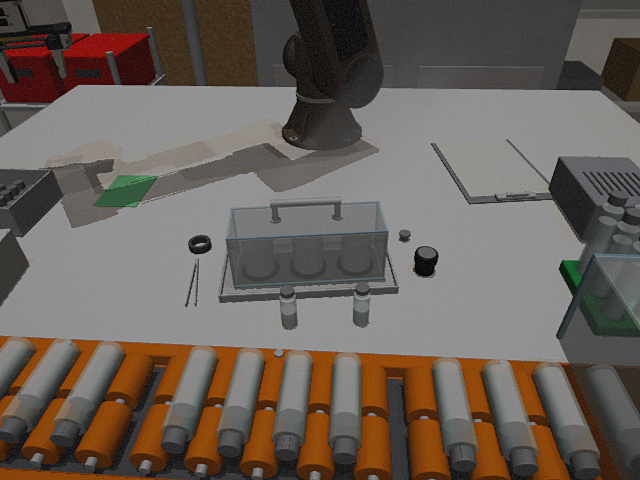

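The top view shows the handle from about (296,264) to (370,253), and the tray outline from (242,243) to (422,292). I'll zoom in for exact points.

```bash
python3 - <<'E'
import cv2
a=cv2.imread('pics/top0.png');cv2.imwrite('pics/topz.png',cv2.resize(a[190:340,225:425+10],None,fx=3.8,fy=3.8,interpolation=cv2.INTER_CUBIC))
a=cv2.imread('pics/scene0.png');cv2.imwrite('pics/scz.png',cv2.resize(a[190:310,210:410],None,fx=4,fy=4,interpolation=cv2.INTER_CUBIC))
E
```

```text
(no output)
```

View pics/topz.png

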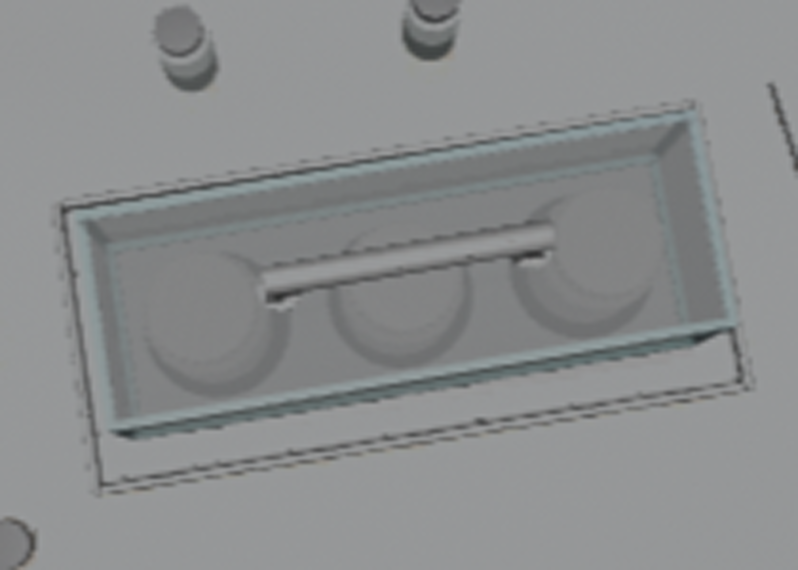

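View pics/scz.png

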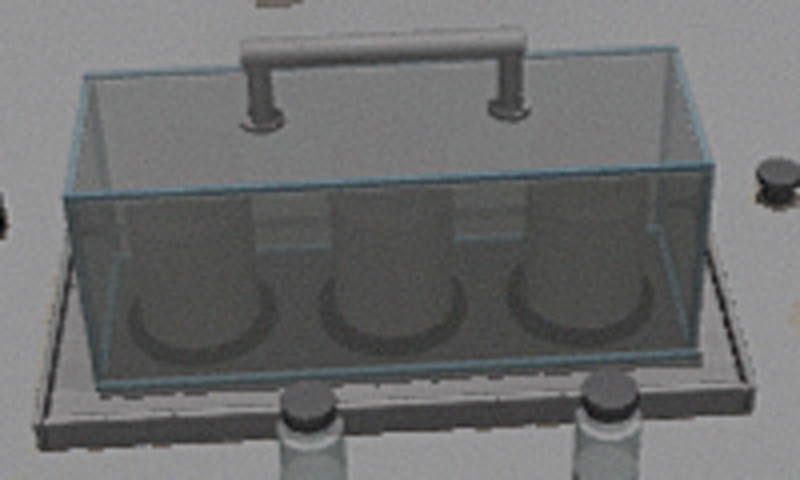

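```bash
cat > h.py <<'E'
import numpy as np, cv2
from scipy.spatial.transform import Rotation as R
CAM={'scene':dict(fovy=56.27074908423499,c=(321.253882203611,235.6864343672686),rvec=[1.62580501,1.72896606,-0.87599079],tvec=[-1.05397142e-03,-3.04557622e-01,1.31864173e+00]),
'top':dict(fovy=50.71679141152296,c=(316.1378009724996,247.5342868910049),rvec=[2.11627494,-2.17833042,0.15817433],tvec=[0.05830666,0.6438993,0.82015496])}
def ray(cam,px):
    k=CAM[cam];f=240/np.tan(np.radians(k['fovy'])/2)
    d=np.array([(px[0]-k['c'][0])/f,(px[1]-k['c'][1])/f,1]);M=R.from_rotvec(k['rvec']).as_matrix()
    return -M.T@np.array(k['tvec']),M.T@d
def atz(cam,px,z):
    o,d=ray(cam,px);return o+d*(z-o[2])/d[2]
E
python3 - <<'E'
from h import *
np.set_printoptions(precision=4,suppress=True)
tz=lambda p:(p[0]/3.8+225,p[1]/3.8+190)
sz=lambda p:(p[0]/4+210,p[1]/4+190)
def rep(n,cam,P,z):
    Q=np.array([atz(cam,p,z) for p in P]);print(n,Q[:,:2].tolist() and Q[:,:2],'mean',Q.mean(0)); return Q
rep('cam','top',[(316,247)],0)
Q=rep('handle top','top',[tz((262,282)),tz((554,237))],.152);print(np.degrees(np.arctan2(*(Q[0]-Q[1])[[0,1]])),np.linalg.norm(Q[0]-Q[1]))
Q=rep('handle scene','scene',[sz((243,54)),sz((525,42))],.152);print(np.degrees(np.arctan2(*(Q[1]-Q[0])[[0,1]])),np.linalg.norm(Q[0]-Q[1]))
Q=rep('cover','top',[tz(p) for p in[(72,212),(698,112),(733,325),(113,432)]],.118)
print(np.degrees(np.arctan2(*(Q[0]-Q[1])[[0,1]])),np.linalg.norm(Q-np.roll(Q,1,0),axis=1))
Q=rep('tray','top',[tz(p) for p in[(62,206),(695,105),(745,385),(100,488)]],.017)
print(np.degrees(np.arctan2(*(Q[0]-Q[1])[[0,1]])),np.linalg.norm(Q-np.roll(Q,1,0),axis=1))
for n,p,z in [('loupe',(208,278.5),.03),('stopper',(227,333),.012),('ring',(455.5,298),.01),('vial a',(273,199),.07),('vial b',(339.5,187),.07),('tw',(441.9,248.4),.005),('pad',(40,400),0),('green',(600,413),0)]: print(n,atz('top',p,z))
E
```

```text
cam [[0.6531 0.0397]] mean [0.6531 0.0397 0.    ]
handle top [[ 0.6058  0.074 ]
 [ 0.6203 -0.0415]] mean [0.613  0.0163 0.152 ]
-7.164053008384246 0.1164770502402065
handle scene [[ 0.6247 -0.0373]
 [ 0.6101  0.0771]] mean [0.6174 0.0199 0.152 ]
-7.292500472402082 0.11534425460966105
cover [[ 0.641   0.1532]
 [ 0.6755 -0.1076]
 [ 0.5863 -0.1171]
 [ 0.5501  0.1373]] mean [0.6132 0.0165 0.118 ]
-7.551113478015679 [0.0923 0.2631 0.0897 0.257 ]
tray [[ 0.6594  0.1719]
 [ 0.6988 -0.1259]
 [ 0.567  -0.1416]
 [ 0.5286  0.1556]] mean [0.6135 0.015  0.017 ]
-7.5458082997256035 [0.1318 0.3004 0.1328 0.2997]
loupe [0.599  0.2281 0.03  ]
stopper [0.5048 0.1987 0.012 ]
ring [ 0.5539 -0.203   0.01  ]
vial a [0.7268 0.1102 0.07  ]
vial b [ 0.7444 -0.0028  0.07  ]
tw [ 0.6433 -0.1861  0.005 ]
pad [0.3997 0.5243 0.    ]
green [ 0.35   -0.4411  0.    ]
```

```bash
cat >> h.py <<'E'
def plan(p0,yaw0,p1,yaw1,n):
    p0,p1=np.array(p0),np.array(p1);out=[]
    for i in range(n):
        y=yaw0+(yaw1-yaw0)*i/n
        M=R.from_euler('xyz',[np.pi,0,y]).as_matrix();d=M.T@((p1-p0)/n)*1000
        out.append('%.1f %.1f %.1f 0 0 %.3f'%(*d,-(yaw1-yaw0)/n))
    print('; '.join(out))
E
python3 - <<'E'
from h import *
p=np.array([.2444,-.6287,.2506]);t=np.array([.614,.017,.25])
m=p+(t-p)*8/14
plan(p,-2.771,m,-1.44,8); plan(m,-1.44,t,-1.44,6)
E
```

```text
-41.3 33.4 0.0 0 0 -0.166; -46.3 26.1 0.0 0 0 -0.166; -50.0 18.1 0.0 0 0 -0.166; -52.3 9.6 0.0 0 0 -0.166; -53.1 0.8 0.0 0 0 -0.166; -52.5 -8.0 0.0 0 0 -0.166; -50.5 -16.6 0.0 0 0 -0.166; -47.0 -24.7 0.0 0 0 -0.166
-42.3 -32.2 0.0 0 0 -0.000; -42.3 -32.2 0.0 0 0 -0.000; -42.3 -32.2 0.0 0 0 -0.000; -42.3 -32.2 0.0 0 0 -0.000; -42.3 -32.2 0.0 0 0 -0.000; -42.3 -32.2 0.0 0 0 -0.000
```

Emit:
step_arm --commands "-41 33 0 0 0 -0.166; -46 26 0 0 0 -0.166; -50 18 0 0 0 -0.166; -52 10 0 0 0 -0.166; -53 1 0 0 0 -0.166; -52 -8 0 0 0 -0.166; -50 -17 0 0 0 -0.166; -47 -25 0 0 0 -0.166" --jaw 60

```text
t: 2.35
eef_pos: [0.4563, -0.2606, 0.252]
ee_rot: [-3.141, -0.0, -1.437]
force: [1.4, 0.4, 0.6]
width: 0.0601
```

Emit:
step_arm --commands "-42 -32 0 0 0 0; -42 -32 0 0 0 0; -42 -32 0 0 0 0; -42 -32 0 0 0 0; -42 -32 0 0 0 0; -30 -22 0 0 0 0; 0 0 0 0 0 0; 0 0 0 0 0 0"

```text
t: 3.35
eef_pos: [0.6052, -0.0009, 0.2514]
ee_rot: [3.141, -0.0, -1.442]
force: [-0.5, 0.9, -0.0]
width: 0.0602
```

```bash
python3 - <<'E'
from station import *
import cv2
s=get_state();print({k:s[k] for k in ('t','q','eef_pos','ee_rot','force','width')})
p=grab_frame('wrist');cv2.imwrite('pics/w1.png',p['frame'][:,:,::-1])
for m in('cover_handle','tin_a_mid','tray'):
        print(m,[(r['pixel'],round(r['conf'],2)) for r in recognise(p,m)][:4])
E
```

```text
{'t': 3.35, 'q': array([ 3.20925177e-01,  2.45265148e-01, -1.48754469e-01, -5.17200999e-05,
       -1.17731834e+00, -1.92483209e-01]), 'eef_pos': array([ 0.60515048, -0.00093964,  0.25136831]), 'ee_rot': array([ 3.14105189e+00, -5.67373978e-05, -1.44237419e+00]), 'force': array([-0.5100237 ,  0.8672856 , -0.04159434]), 'width': 0.06015343687801286}
cover_handle [([304.9, 205.8], 0.66)]
tin_a_mid []
tray [([369.4, 162.0], 0.71)]
```

View pics/w1.png

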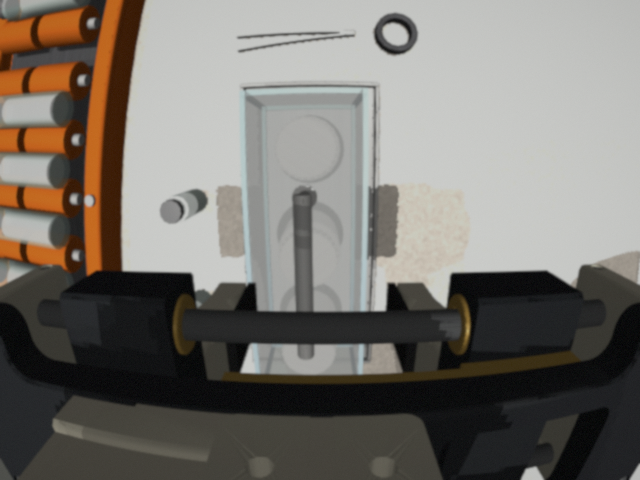

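The handle bar runs from about (303,193) to (306,356), nearly parallel to the finger plane. I'll compute its axis.

```bash
cat >> h.py <<'E'
T=np.array([[ 5.99776131e-04,-9.66703371e-01,-2.55898873e-01,6.90091369e-02],[9.99999708e-01,4.58678003e-04,6.11063202e-04,-2.38566468e-04],[-4.73341672e-04,-2.55899165e-01,9.66703364e-01,-1.33466844e-01],[0,0,0,1]])
def wz(pos,rot,px,z):
    f=240/np.tan(np.radians(65.70646984690485)/2);u=np.array([px[0]-321.1174883736763,px[1]-245.8903895787948]);r=np.hypot(*u);th=r/f
    d=np.r_[u/r*np.sin(th),np.cos(th)]
    M=R.from_euler('xyz',rot).as_matrix();o=np.array(pos)+M@T[:3,3];d=M@T[:3,:3]@d
    return o+d*(z-o[2])/d[2]
E
python3 - <<'E'
from h import *
a=([0.60515,-0.00094,0.25137],[3.14105,0,-1.44237])
P=[wz(*a,p,.152) for p in[(302.5,193),(306,357)]];print(P,np.mean(P,0),np.linalg.norm(P[0]-P[1]),np.degrees(np.arctan2(P[0][0]-P[1][0],P[1][1]-P[0][1])))
P=[wz(*a,p,.118) for p in[(245,92),(363,92)]];print(P)
P=[wz(*a,p,.017) for p in[(241,84),(379,84)]];print(P, np.linalg.norm(P[0]-P[1]))
E
```

```text
[array([ 0.62217621, -0.04087934,  0.152     ]), array([0.60627983, 0.07612785, 0.152     ])] [0.61422802 0.01762426 0.152     ] 0.11808207217291174 7.736730044883477
[array([ 0.67363076, -0.10532714,  0.118     ]), array([ 0.59000974, -0.11509179,  0.118     ])]
[array([ 0.70125896, -0.12685517,  0.017     ]), array([ 0.56619283, -0.14318274,  0.017     ])] 0.13604943301803898
```

Emit:
step_arm --commands "-17 -11 0 0 0 0; 0 0 25 0 0 0; 0 0 30 0 0 0; 0 0 25 0 0 0; 0 0 13 0 0 0; 0 0 0 0 0 0; 0 0 0 0 0 0"

```text
t: 4.42
eef_pos: [0.6149, 0.0175, 0.1596]
ee_rot: [-3.14, -0.0, -1.443]
force: [1.0, -0.2, -0.1]
width: 0.0599
```

Emit:
step_arm --commands "0 0 0 0 0 0; 0 0 0 0 0 0; 0 0 0 0 0 0; 0 0 0 0 0 0; 0 0 0 0 0 0; 0 0 0 0 0 0; 0 0 0 0 0 0; 0 0 0 0 0 0" --jaw 5 --grip_force 35

```text
t: 5.42
eef_pos: [0.6143, 0.0173, 0.1586]
ee_rot: [-3.141, -0.0, -1.443]
force: [1.4, -0.9, -0.7]
width: 0.0109
```

Emit:
step_arm --commands "0 0 -4 0 0 0; 0 0 -8 0 0 0; 0 0 -12 0 0 0; 0 0 -16 0 0 0; 0 0 0 0 0 0; 0 0 0 0 0 0"

```text
t: 6.18
eef_pos: [0.6139, 0.0174, 0.1986]
ee_rot: [-3.142, 0.0, -1.443]
force: [-1.7, 0.3, -4.6]
width: 0.011
```

```bash
python3 - <<'E'
from station import *
import cv2
s=get_state();print({k:s[k] for k in ('t','eef_pos','ee_rot','force','moment','width')})
p=grab_frame('scene');cv2.imwrite('pics/s2.png',p['frame'][:,:,::-1])
E
```

```text
{'t': 6.175, 'eef_pos': array([0.6139168 , 0.01737322, 0.19855538]), 'ee_rot': array([-3.14155643e+00,  3.60652573e-04, -1.44297842e+00]), 'force': array([-1.74770002,  0.34739529, -4.554595  ]), 'moment': array([-0.0063531 ,  0.16893759,  0.03355891]), 'width': 0.010974156666865595}
```

View pics/s2.png

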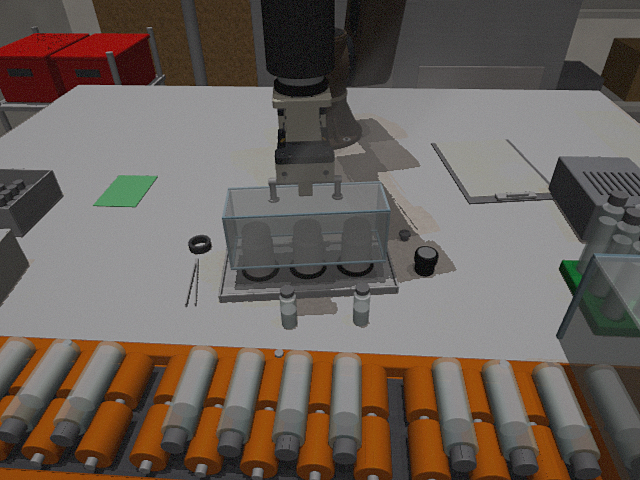

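The cover hangs level in the gripper (about 223–390, 185–268) and the canisters are still standing on their pads. I'll go on up, across, and down.

Emit:
step_arm --commands "0 0 -20 0 0 0; 0 0 -25 0 0 0; 0 0 -25 0 0 0; 0 0 -15 0 0 0; 0 0 -5 0 0 0; 0 8 0 0 0 0; 0 18 0 0 0 0; 0 25 0 0 0 0"

```text
t: 7.22
eef_pos: [0.5622, 0.0106, 0.2869]
ee_rot: [3.139, -0.0, -1.443]
force: [-0.0, 0.3, -2.8]
width: 0.0109
```

Emit:
step_arm --commands "0 28 0 0 0 0; 0 28 0 0 0 0; 0 22 0 0 0 0; 0 12 0 0 0 0; 0 4 0 0 0 0; 0 0 0 0 0 0; 0 0 20 0 0 0; 0 0 30 0 0 0"

```text
t: 8.22
eef_pos: [0.4717, -0.0008, 0.2385]
ee_rot: [-3.14, 0.0, -1.443]
force: [0.6, 1.1, -5.2]
width: 0.0111
```

Emit:
step_arm --commands "0 0 30 0 0 0; 0 0 25 0 0 0; 0 0 12 0 0 0; 0 0 6 0 0 0; 0 0 0 0 0 0; 0 0 0 0 0 0"

```text
t: 8.98
eef_pos: [0.4709, -0.001, 0.1664]
ee_rot: [-3.14, 0.0, -1.443]
force: [0.2, 0.4, -2.2]
width: 0.0107
```

```bash
python3 - <<'E'
from station import *
import cv2
s=get_state();print({k:s[k] for k in ('t','eef_pos','ee_rot','force','moment','width')})
p=grab_frame('scene');cv2.imwrite('pics/s3.png',p['frame'][:,:,::-1])
p=grab_frame('top');cv2.imwrite('pics/t3.png',p['frame'][:,:,::-1])
E
```

```text
{'t': 8.975, 'eef_pos': array([ 0.47094677, -0.00100001,  0.16638552]), 'ee_rot': array([-3.14011143e+00,  1.92809974e-04, -1.44258236e+00]), 'force': array([ 0.24026474,  0.37479067, -2.15702506]), 'moment': array([0.02416814, 0.11685938, 0.01986956]), 'width': 0.010708292793052259}
```

View pics/s3.png

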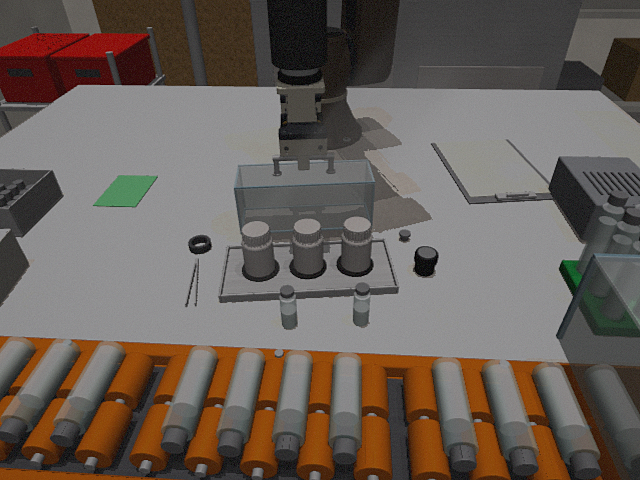

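View pics/t3.png

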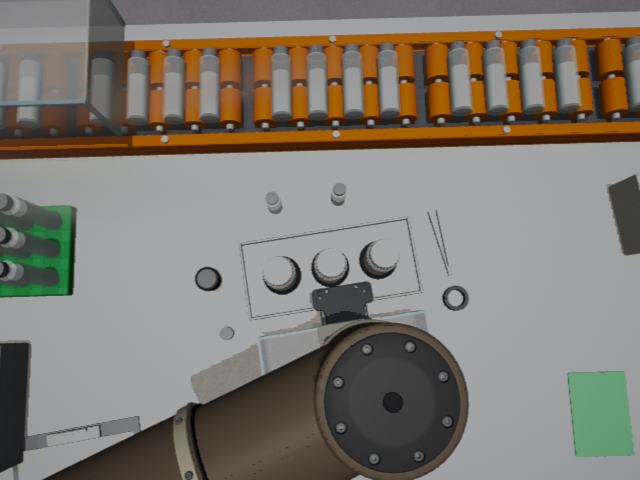

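The cover is now about 20 mm above the bench, clear of the tray. I'll lower it gently.

Emit:
step_arm --commands "0 0 8 0 0 0; 0 0 6 0 0 0; 0 0 2 0 0 0; 0 0 1 0 0 0; 0 0 1 0 0 0; 0 0 0 0 0 0"

```text
t: 9.82
eef_pos: [0.4704, -0.0012, 0.1476]
ee_rot: [-3.142, 0.0, -1.443]
force: [-0.7, 0.8, -2.7]
width: 0.0106
```

Emit:
step_arm --commands "0 0 1 0 0 0; 0 0 0 0 0 0; 0 0 0 0 0 0"

```text
t: 10.2
eef_pos: [0.4703, -0.0012, 0.1466]
ee_rot: [3.142, -0.0, -1.443]
force: [0.4, 0.1, -3.5]
width: 0.0109
```

Emit:
step_arm --commands "0 0 0.7 0 0 0; 0 0 0 0 0 0; 0 0 0 0 0 0"

```text
t: 10.58
eef_pos: [0.4707, -0.0011, 0.1464]
ee_rot: [-3.141, -0.0, -1.443]
force: [-0.8, -0.0, 3.8]
width: 0.0106
```

The force flipped to +3.8 N, so the cover is seated. Opening.

Emit:
step_arm --commands "0 0 0 0 0 0; 0 0 0 0 0 0; 0 0 0 0 0 0; 0 0 0 0 0 0" --jaw 40

```text
t: 11.08
eef_pos: [0.4703, -0.0012, 0.1458]
ee_rot: [3.141, -0.0, -1.443]
force: [0.2, -0.3, 0.7]
width: 0.0393
```

Emit:
step_arm --commands "0 0 -15 0 0 0; 0 0 -30 0 0 0; 0 0 -30 0 0 0; 0 0 -30 0 0 0; 0 0 0 0 0 0; 0 0 0 0 0 0" --jaw 86

```text
t: 11.82
eef_pos: [0.47, -0.0012, 0.2504]
ee_rot: [3.141, 0.0, -1.443]
force: [0.1, -0.1, 1.0]
width: 0.0856
```

```bash
python3 - <<'E'
from station import *
import cv2
s=get_state();print({k:s[k] for k in ('t','eef_pos','ee_rot','force','moment','width')})
p=grab_frame('scene');cv2.imwrite('pics/s4.png',p['frame'][:,:,::-1])
print([(r['pixel'],round(r['conf'],2)) for r in recognise(p,'tin_a_mid')])
p=grab_frame('top');
print([(r['pixel'],round(r['conf'],2)) for r in recognise(p,'tin_a_mid')])
a=p['frame'][:,:,::-1];cv2.imwrite('pics/t4.png',cv2.resize(a[200:340,225:435],None,fx=3.8,fy=3.8,interpolation=cv2.INTER_CUBIC))
E
```

```text
{'t': 11.825, 'eef_pos': array([ 0.46997282, -0.00120281,  0.25038186]), 'ee_rot': array([ 3.14112147e+00,  2.60192951e-04, -1.44297805e+00]), 'force': array([ 0.12662897, -0.13732421,  1.01485096]), 'moment': array([ 0.02586919,  0.08455841, -0.00235578]), 'width': 0.08561202082079415}
[([308.9, 245.2], 0.8)]
[([330.2, 266.5], 0.66)]
```

View pics/s4.png

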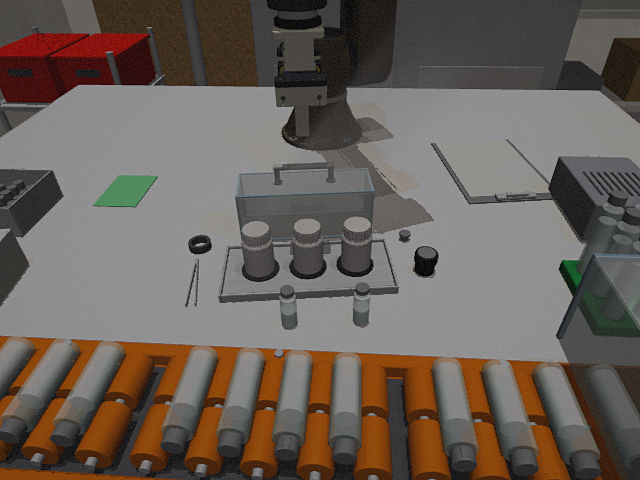

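View pics/t4.png

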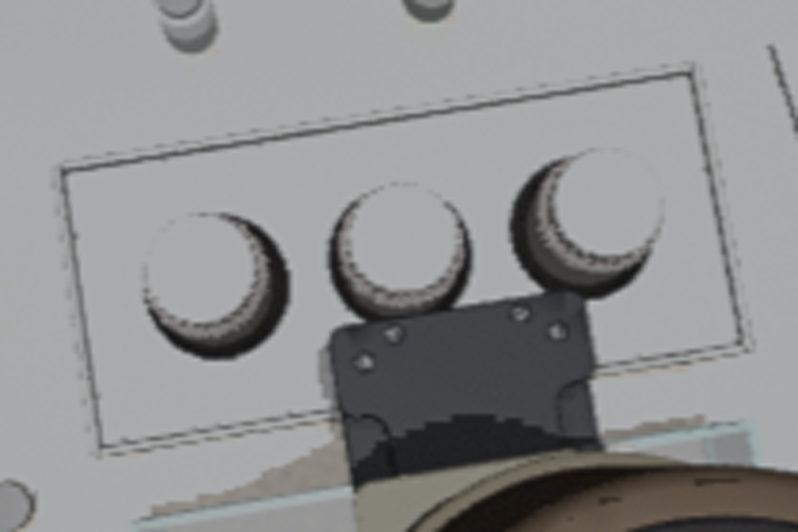

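```bash
python3 - <<'E'
from h import *
tz=lambda p:(p[0]/3.8+225,p[1]/3.8+200)
for p in [(200,268),(405,236),(608,205)]: print(atz('top',tz(p),.103))
for k in(.086,0,-.086): print(.6140-np.sin(.1315)*k,.0168+np.cos(.1315)*k)
E
```

```text
[0.60198061 0.10215144 0.103     ]
[0.612961   0.01603616 0.103     ]
[ 0.62359632 -0.06964233  0.103     ]
0.6027235648404847 0.10205750412774964
0.614 0.0168
0.6252764351595153 -0.06845750412774965
```

Emit:
step_arm --commands "12 -16 0 0 0 0; 20 -35 0 0 0 0; 22 -40 0 0 0 0; 20 -35 0 0 0 0; 13 -18 0 0 0 0; 0 0 0 0 0 0; 0 0 0 0 0 0; 0 0 0 0 0 0"

```text
t: 13.02
eef_pos: [0.6239, -0.069, 0.251]
ee_rot: [-3.141, 0.0, -1.442]
force: [-0.2, -0.0, 0.7]
width: 0.0859
```

```bash
cat > weigh.py <<'E'
from station import *
import numpy as np,sys,cv2
F=[];Q=[]
for i in range(14):
    s=get_state();F.append(s['force']);Q.append(s['joint_efforts']);p=grab_frame('wrist')
np.set_printoptions(precision=3,suppress=True)
F=np.array(F);print('t',s['t'],s['eef_pos'],s['ee_rot'],'w',s['width'],'F',F.mean(0),'sd',F.std(0)); print(np.mean(Q,0)); print('dup',len(np.unique(F[:,2])))
if len(sys.argv)>1: cv2.imwrite(sys.argv[1],p['frame'][:,:,::-1])
E
python3 weigh.py pics/w5.png
```

```text
t 13.675 [ 0.624 -0.069  0.251] [-3.142  0.    -1.443] w 0.08582674296265466 F [ 0.096  0.262 -0.021] sd [0.463 0.487 0.5  ]
[ -0.041 -51.767  28.944   6.902   0.033   0.001]
dup 14
```

View pics/w5.png

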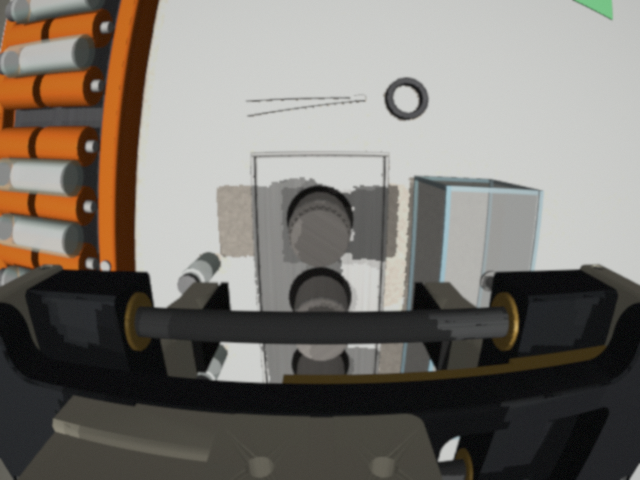

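The wrist view shows the nearest canister's cap centred at about (320,231), with the cover's edge well to the right at column 413.

```bash
python3 - <<'E'
from h import *
print(wz([.624,-.069,.251],[-3.1416,0,-1.443],(319.5,233),.103),wz([.624,-.069,.251],[-3.1416,0,-1.443],(319.5,332),.103))
E
```

```text
[ 0.6259301  -0.07364826  0.103     ] [0.61501823 0.01180862 0.103     ]
```

Emit:
step_arm --commands "1 -1 25 0 0 0; 0 0 45 0 0 0; 0 0 45 0 0 0; 0 0 35 0 0 0; 0 0 20 0 0 0; 0 0 10 0 0 0; 0 0 0 0 0 0; 0 0 0 0 0 0"

```text
t: 14.72
eef_pos: [0.6261, -0.0699, 0.0719]
ee_rot: [-3.14, -0.0, -1.443]
force: [-0.1, 0.1, 0.6]
width: 0.0861
```

Emit:
step_arm --commands "0 0 0 0 0 0; 0 0 0 0 0 0; 0 0 0 0 0 0; 0 0 0 0 0 0; 0 0 0 0 0 0; 0 0 0 0 0 0; 0 0 0 0 0 0" --jaw 45 --grip_force 40

```text
t: 15.6
eef_pos: [0.6256, -0.0699, 0.0711]
ee_rot: [-3.141, -0.0, -1.443]
force: [1.2, 0.8, 2.8]
width: 0.0534
```

Emit:
step_arm --commands "0 0 -3 0 0 0; 0 0 -6 0 0 0; 0 0 -10 0 0 0; 0 0 -12 0 0 0; 0 0 -6 0 0 0; 0 0 0 0 0 0; 0 0 0 0 0 0"

```text
t: 16.48
eef_pos: [0.6251, -0.0699, 0.1076]
ee_rot: [3.141, 0.0, -1.443]
force: [-0.3, 0.2, -5.9]
width: 0.0538
```

```bash
python3 weigh.py; python3 - <<'E'
from station import *
import cv2
p=grab_frame('scene');cv2.imwrite('pics/s6.png',cv2.resize(p['frame'][150:340,170:450,::-1],None,fx=2.8,fy=2.8))
E
```

```text
t 17.125 [ 0.625 -0.07   0.108] [ 3.142 -0.    -1.443] w 0.05325786089726062 F [-0.031 -0.346 -5.683] sd [0.446 0.448 0.445]
[  0.001 -60.255  26.3     6.607   0.031   0.   ]
dup 14
```

View pics/s6.png

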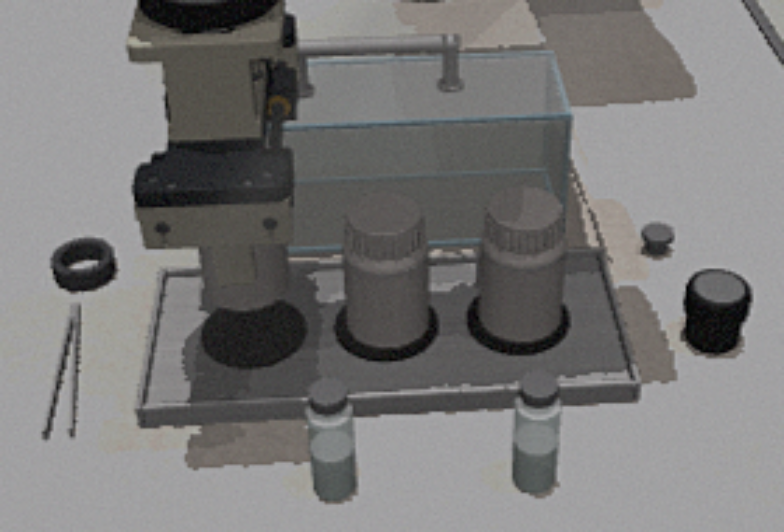

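C weighs about 5.7 N. I'll put it back gently and heft the other two.

Emit:
step_arm --commands "0 0 12 0 0 0; 0 0 12 0 0 0; 0 0 7 0 0 0; 0 0 3 0 0 0; 0 0 1 0 0 0; 0 0 1 0 0 0; 0 0 0 0 0 0; 0 0 0 0 0 0"

```text
t: 18.23
eef_pos: [0.6255, -0.07, 0.0721]
ee_rot: [-3.141, -0.0, -1.443]
force: [-0.4, 0.0, -5.9]
width: 0.0535
```

Emit:
step_arm --commands "0 0 0.6 0 0 0; 0 0 0 0 0 0; 0 0 0 0 0 0"

```text
t: 18.6
eef_pos: [0.6254, -0.07, 0.0713]
ee_rot: [3.142, 0.0, -1.443]
force: [-0.1, -0.1, -5.0]
width: 0.0533
```

Emit:
step_arm --commands "0 0 0.6 0 0 0; 0 0 0 0 0 0; 0 0 0 0 0 0"

```text
t: 18.98
eef_pos: [0.6255, -0.07, 0.0711]
ee_rot: [-3.141, -0.0, -1.443]
force: [-2.1, 1.3, 1.4]
width: 0.0534
```

Emit:
step_arm --commands "0 0 0 0 0 0; 0 0 0 0 0 0; 0 0 0 0 0 0; 0 0 0 0 0 0; 0 0 0 0 0 0" --jaw 86

```text
t: 19.6
eef_pos: [0.6254, -0.07, 0.0707]
ee_rot: [-3.142, 0.0, -1.443]
force: [-0.2, 0.5, 0.5]
width: 0.0855
```

Emit:
step_arm --commands "0 0 -15 0 0 0; 0 0 -35 0 0 0; 0 0 -35 0 0 0; 0 0 -20 0 0 0; -20 0 0 0 0 0; -40 0 0 0 0 0; -26 0 0 0 0 0; 0 0 0 0 0 0"

```text
t: 20.6
eef_pos: [0.6138, 0.0176, 0.1755]
ee_rot: [3.141, 0.0, -1.44]
force: [-0.3, -1.2, -0.2]
width: 0.0859
```

Emit:
step_arm --commands "0 0 0 0 0 0; 0 0 20 0 0 0; 0 0 40 0 0 0; 0 0 30 0 0 0; 0 0 12 0 0 0; 0 0 3 0 0 0; 0 0 0 0 0 0; 0 0 0 0 0 0"

```text
t: 21.6
eef_pos: [0.6151, 0.0155, 0.0719]
ee_rot: [-3.14, 0.0, -1.443]
force: [0.7, 0.3, -0.5]
width: 0.0861
```

Emit:
step_arm --commands "0 0 0 0 0 0; 0 0 0 0 0 0; 0 0 0 0 0 0; 0 0 0 0 0 0; 0 0 0 0 0 0; 0 0 0 0 0 0; 0 0 0 0 0 0" --jaw 45

```text
t: 22.48
eef_pos: [0.6143, 0.0154, 0.0707]
ee_rot: [3.141, 0.0, -1.443]
force: [-0.6, 0.7, 1.4]
width: 0.0534
```

Emit:
step_arm --commands "0 0 -3 0 0 0; 0 0 -6 0 0 0; 0 0 -10 0 0 0; 0 0 -12 0 0 0; 0 0 -6 0 0 0; 0 0 0 0 0 0; 0 0 0 0 0 0"

```text
t: 23.35
eef_pos: [0.6141, 0.0153, 0.1074]
ee_rot: [3.141, 0.0, -1.443]
force: [0.2, 0.8, -1.7]
width: 0.0531
```

```bash
python3 weigh.py
```

```text
t 24.0 [0.614 0.015 0.108] [ 3.142 -0.    -1.443] w 0.05359328098777896 F [-0.156  0.052 -1.41 ] sd [0.278 0.592 0.605]
[  0.    -55.919  24.519   5.928   0.019  -0.   ]
dup 14
```

Emit:
step_arm --commands "0 0 12 0 0 0; 0 0 12 0 0 0; 0 0 7 0 0 0; 0 0 3 0 0 0; 0 0 1 0 0 0; 0 0 1 0 0 0; 0 0 0.6 0 0 0; 0 0 0 0 0 0"

```text
t: 25.05
eef_pos: [0.6145, 0.0153, 0.0712]
ee_rot: [-3.141, 0.0, -1.443]
force: [0.3, 1.5, -1.5]
width: 0.0533
```

Emit:
step_arm --commands "0 0 0.5 0 0 0; 0 0 0 0 0 0; 0 0 0 0 0 0"

```text
t: 25.42
eef_pos: [0.6145, 0.0154, 0.0707]
ee_rot: [-3.141, 0.0, -1.443]
force: [-0.9, 0.7, 0.7]
width: 0.0534
```

B weighs about 1.4 N and is back on its pad. A is next.

Emit:
step_arm --commands "0 0 0.3 0 0 0; 0 0 0 0 0 0"

```text
t: 25.68
eef_pos: [0.6145, 0.0154, 0.0707]
ee_rot: [-3.141, -0.0, -1.443]
force: [-1.6, 0.4, 5.2]
width: 0.0536
```

Emit:
step_arm --commands "0 0 0 0 0 0; 0 0 0 0 0 0; 0 0 0 0 0 0; 0 0 0 0 0 0; 0 0 0 0 0 0" --jaw 86

```text
t: 26.3
eef_pos: [0.6144, 0.0154, 0.0702]
ee_rot: [3.141, -0.0, -1.443]
force: [-0.4, 0.6, -0.1]
width: 0.0856
```

Emit:
step_arm --commands "0 0 -15 0 0 0; 0 0 -35 0 0 0; 0 0 -35 0 0 0; 0 0 -20 0 0 0; -20 0 0 0 0 0; -40 0 0 0 0 0; -26 0 0 0 0 0; 0 0 0 0 0 0"

```text
t: 27.3
eef_pos: [0.6028, 0.1028, 0.175]
ee_rot: [3.141, 0.0, -1.44]
force: [0.4, -0.7, 0.1]
width: 0.086
```

Emit:
step_arm --commands "0 0 0 0 0 0; 0 0 20 0 0 0; 0 0 40 0 0 0; 0 0 30 0 0 0; 0 0 12 0 0 0; 0 0 3 0 0 0; 0 0 0 0 0 0; 0 0 0 0 0 0"

```text
t: 28.3
eef_pos: [0.6041, 0.1009, 0.0715]
ee_rot: [-3.14, 0.001, -1.443]
force: [1.6, 0.1, 0.0]
width: 0.0862
```

Emit:
step_arm --commands "0 0 0 0 0 0; 0 0 0 0 0 0; 0 0 0 0 0 0; 0 0 0 0 0 0; 0 0 0 0 0 0; 0 0 0 0 0 0; 0 0 0 0 0 0" --jaw 45

```text
t: 29.18
eef_pos: [0.6034, 0.1007, 0.0703]
ee_rot: [3.142, -0.0, -1.443]
force: [-0.3, 1.1, 1.4]
width: 0.0534
```

Emit:
step_arm --commands "0 0 -3 0 0 0; 0 0 -6 0 0 0; 0 0 -10 0 0 0; 0 0 -12 0 0 0; 0 0 -6 0 0 0; 0 0 0 0 0 0; 0 0 0 0 0 0"

```text
t: 30.05
eef_pos: [0.6032, 0.1006, 0.107]
ee_rot: [3.141, 0.0, -1.443]
force: [-1.0, 1.1, -0.9]
width: 0.0535
```

```bash
python3 weigh.py
```

```text
t 30.7 [0.603 0.101 0.107] [-3.142  0.    -1.443] w 0.053329216969251365 F [ 0.083  0.122 -1.157] sd [0.499 0.644 0.448]
[  0.    -55.607  24.465   5.923   0.007  -0.   ]
dup 14
```

A weighs about 1.2 N, B 1.4 N and C 5.7 N, so C is the heaviest. Returning A.

Emit:
step_arm --commands "0 0 12 0 0 0; 0 0 12 0 0 0; 0 0 7 0 0 0; 0 0 3 0 0 0; 0 0 1 0 0 0; 0 0 1 0 0 0; 0 0 0.6 0 0 0; 0 0 0 0 0 0"

```text
t: 31.75
eef_pos: [0.6035, 0.1006, 0.0708]
ee_rot: [-3.141, 0.0, -1.443]
force: [0.2, 1.0, -1.2]
width: 0.0538
```

Emit:
step_arm --commands "0 0 0.5 0 0 0; 0 0 0 0 0 0; 0 0 0 0 0 0"

```text
t: 32.12
eef_pos: [0.6035, 0.1007, 0.0703]
ee_rot: [-3.141, 0.0, -1.443]
force: [-0.8, -0.7, -0.3]
width: 0.0532
```

Emit:
step_arm --commands "0 0 0.3 0 0 0; 0 0 0 0 0 0"

```text
t: 32.38
eef_pos: [0.6035, 0.1007, 0.0703]
ee_rot: [-3.141, 0.0, -1.443]
force: [-2.4, 0.5, 4.4]
width: 0.0537
```

Emit:
step_arm --commands "0 0 0 0 0 0; 0 0 0 0 0 0; 0 0 0 0 0 0; 0 0 0 0 0 0; 0 0 0 0 0 0" --jaw 86

```text
t: 33.0
eef_pos: [0.6034, 0.1006, 0.0698]
ee_rot: [3.142, -0.0, -1.443]
force: [-0.2, -0.0, -0.9]
width: 0.0856
```

Emit:
step_arm --commands "0 0 -15 0 0 0; 0 0 -35 0 0 0; 0 0 -35 0 0 0; 0 0 -20 0 0 0; 20 0 0 0 0 0; 40 0 0 0 0 0; 50 0 0 0 0 0; 40 0 0 0 0 0"

```text
t: 34.0
eef_pos: [0.6221, -0.0506, 0.1746]
ee_rot: [3.141, -0.0, -1.443]
force: [0.4, -1.1, 1.1]
width: 0.0862
```

Emit:
step_arm --commands "22 0 0 0 0 0; 0 0 0 0 0 0; 0 0 0 0 0 0; 0 0 0 0 0 0"

```text
t: 34.5
eef_pos: [0.6253, -0.0691, 0.1748]
ee_rot: [3.142, 0.0, -1.442]
force: [-0.5, 0.1, 1.0]
width: 0.086
```

```bash
python3 - <<'E'
from station import *
import cv2
s=get_state();print({k:s[k] for k in ('t','eef_pos','ee_rot','force','width')})
p=grab_frame('scene');cv2.imwrite('pics/s7.png',p['frame'][:,:,::-1])
p=grab_frame('top');cv2.imwrite('pics/t7.png',p['frame'][:,:,::-1])
E
```

```text
{'t': 34.5, 'eef_pos': array([ 0.62532381, -0.06911143,  0.17484546]), 'ee_rot': array([ 3.14150822e+00,  8.11465794e-05, -1.44171263e+00]), 'force': array([-0.45367394,  0.08141421,  0.99470575]), 'width': 0.08599250078736992}
```

View pics/s7.png

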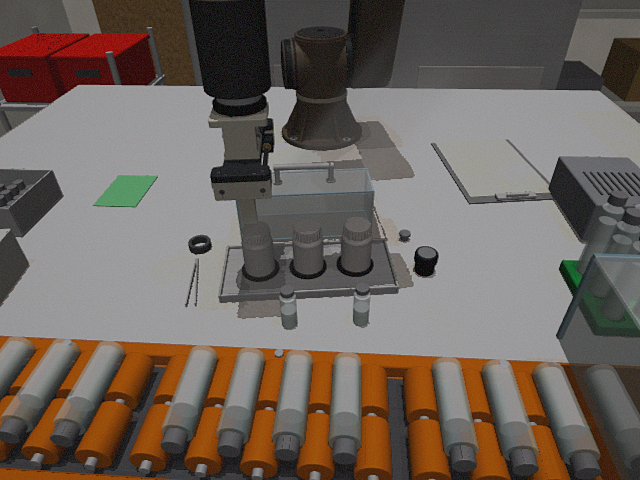

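View pics/t7.png

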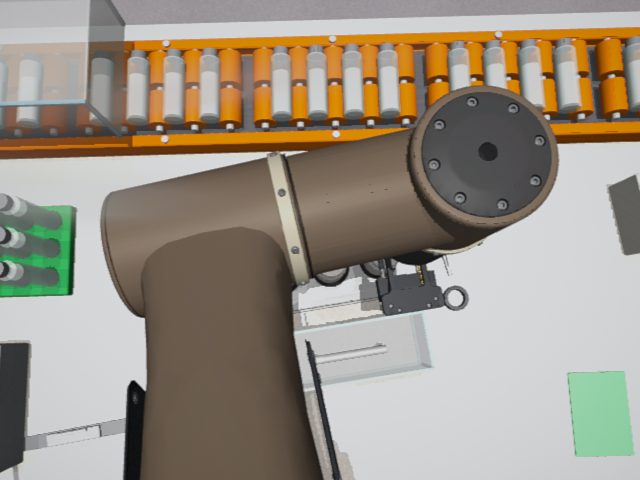

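All three canisters stand upright on their pads at (260,250), (308,247) and (357,245), the cover sits on the bench, and the bystanders haven't moved. Now I'll take C.

Emit:
step_arm --commands "0 0 20 0 0 0; 0 0 40 0 0 0; 0 0 30 0 0 0; 0 0 11 0 0 0; 0 0 3 0 0 0; 0 0 0 0 0 0; 0 0 0 0 0 0"

```text
t: 35.48
eef_pos: [0.6261, -0.0698, 0.0721]
ee_rot: [-3.14, -0.0, -1.443]
force: [-0.7, -0.6, -0.2]
width: 0.0856
```

Emit:
step_arm --commands "0 0 0 0 0 0; 0 0 0 0 0 0; 0 0 0 0 0 0; 0 0 0 0 0 0; 0 0 0 0 0 0; 0 0 0 0 0 0; 0 0 0 0 0 0" --jaw 45 --grip_force 45

```text
t: 36.35
eef_pos: [0.6254, -0.07, 0.0709]
ee_rot: [-3.141, -0.0, -1.443]
force: [0.1, 0.4, 0.6]
width: 0.0531
```

Emit:
step_arm --commands "0 0 -3 0 0 0; 0 0 -8 0 0 0; 0 0 -16 0 0 0; 0 0 -25 0 0 0; 0 0 -30 0 0 0; 0 0 -30 0 0 0; 0 0 -30 0 0 0; 0 0 -30 0 0 0"

```text
t: 37.35
eef_pos: [0.6251, -0.07, 0.245]
ee_rot: [-3.141, 0.0, -1.443]
force: [-0.1, -0.1, -5.5]
width: 0.0534
```

Emit:
step_arm --commands "0 0 -20 0 0 0; 0 0 -10 0 0 0; 0 0 -4 0 0 0; 0 0 0 0 0 0; 0 0 0 0 0 0; 0 0 0 0 0 0; 0 0 0 0 0 0; 0 0 0 0 0 0"

```text
t: 38.35
eef_pos: [0.6253, -0.07, 0.2767]
ee_rot: [3.141, 0.0, -1.443]
force: [0.3, -0.2, -5.2]
width: 0.0529
```

```bash
python3 weigh.py; python3 - <<'E'
from station import *
import cv2
p=grab_frame('scene');cv2.imwrite('pics/s8.png',p['frame'][:,:,::-1])
E
```

```text
t 39.0 [ 0.625 -0.07   0.277] [-3.142  0.    -1.443] w 0.05320626396198375 F [-0.118 -0.228 -5.623] sd [0.517 0.514 0.54 ]
[  0.001 -54.71   31.92    8.023   0.031  -0.   ]
dup 14
```

View pics/s8.png

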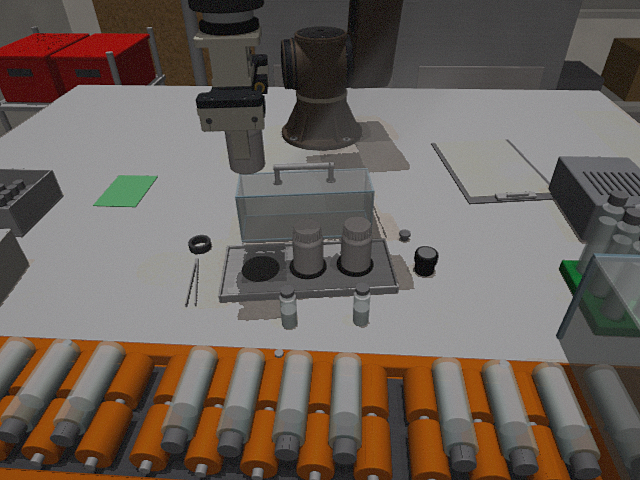

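The heaviest canister is held upright at about (245,150), its base about 0.22 m up. The other two are on their pads, the cover is upright on the bench, and the bystanders are where they were.

```bash
python3 -c "
from station import *
print(job_done())"
```

```text
the job is handed in; nothing more can be done
None
```

The job is handed in at about 39 s of the 72 s allowed, with the heaviest canister held up for the inspector.

- **Cover:** I lifted it by the handle and set it upright on the free bench on the robot's side of the tray. It touched down at about 4 N.
- **Weights:** The canister nearest the tray's -y end read about 5.7 N (0.58 kg). The middle one read 1.4 N, and the one nearest the +y end read 1.2 N. Each is an average of 14 readings with a spread of about 0.5 N.
- **Returned canisters:** All three went back upright onto their own pads, and I then picked up the heaviest again.
- **Final hold:** The last readings show 5.6 N in the gripper, the finger opening steady at 53 mm and the tool vertical. The canister's base is about 0.22 m above the bench.
- **Last picture:** The other two canisters are upright on their pads, the cover is standing clear of the tray, and the vials and small tools look undisturbed.

One small disagreement: the wrist camera put the canisters about 4 mm off the top camera's position along the tray. I gripped at a point between the two, and every grasp closed at the expected width.

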